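# Hold the spring tester at its red band

## Robot

A 6-joint arm with a two-finger parallel gripper is mounted at the origin on the work surface. World frame = base frame: x ahead of the robot, y to its left, z up, the work surface at z = 0. Lengths are in m, angles in rad, forces in N, time in s.
With the tool pointing down it reaches from about 0.325 to 0.75 m from the base axis. Payload 7.6 kg.
Tool frame: the origin (TCP) lies between the finger pads; the fingertips stand 19 mm ahead of it and the grasp point (between the pads) is the TCP; z points along the fingers, y is the line along which they close (so a half turn about z gives the same grasp; the last joint's range is limited). The gripper opens to 85 mm and grips with 20 to 120 N. Pads are 22 mm wide; open, the fingers measure 114 mm over their backs; the gripper's body (76 mm by 85 mm) begins 54 mm behind the grasp point. The pads swing forward as they close: fully open they stand 13 mm farther back than shut.
Start: joints at [1.033, 0.052, 1.401, -0, 1.689, -0.07], TCP at [0.237, 0.469, 0.25] pointing down, gripper open.
Joint ranges: [-2.9, 2.9], [-0.91, 2.17], [0.12, 2.37], [-1.06, 4.2], [0.26, 2.73], [-2.93, 2.93]. Speed limits (rad/s): [2.57, 2.57, 3.01, 3.14, 3.14, 3.14].

## Interface

Orientations are given as a 3x3 rotation matrix whose columns are the frame's x, y, z axes.
In Python, from rig import * gives the robot as it stands.
- The arm moves only by the shell command python3 -m inch 'ROWS' [FORCE]. ROWS is a JSON object of lists of equal length, an entry for each row: "slide": the shift along the world's x, y, z in cm, a list of three; "twist": the turn about the world's z in rad; "jaw": the opening, from -1 (shut) to 1 (fully open). In form: {"slide": [[x, y, z], ...], "twist": [twist, ...], "jaw": [jaw, ...]}. A call has 1 to 10 rows; each row is the pose to reach, as a shift and turn from the pose commanded when the call began; what a row does not reach only later rows make up. A row lasts 1/10 s, in which the tool goes at most 50 mm and 8.59 degrees, less where a joint would pass 70% of its speed; a pose out of reach is approached as far as the arm can. A call with a gripper value outside its range is refused whole. The fingers move at their own pace and stop on an object; FORCE is the grip in N (left out, the last holds). Time passes only in rows, so rows that repeat a pose let the fingers close. It gives the time, the measured TCP pose, the force, the opening and the grip force at its end, in the units of the state.
- read_state(): the state, without advancing time (a new reading comes with each control period).
- capture(name): name is "scene" or "top" or "wrist"; returns a dict with "pixels" (400x640x3 uint8, red, green, blue), "fx", "fy", "cx", "cy" (pixels), "position" and "attitude" of the camera in the world; the wrist camera has in their place "T_tool_cam" (4x4, takes a point from camera to tool coordinates, whose origin is the TCP and whose axes are the flange's). Camera axes: x right, y up, looking along -z (the intrinsics and any distortion apply to the point x, -y, -z); pixel columns grow to the right and rows downward; lengths in m; the calibration is good to about 2 mm. A picture is of the moment at which its call begins: read the wrist's pose just before it. There is no depth.
- job_done(): hands the job in; it is judged then, once.
Trained networks look in a picture, given as the dict that the camera call returned (one of the last four; its "shot" number tells which), for a name from the list of things; names that differ only in an ending like _2 or _b are one class to them, and where a whole thing is asked for, a point or a joint stands for the part that bears it (a point fixed in the world has none). Each returns a list of dicts, best first, with "confidence" (0 to 1); they miss things now and then, are a little off and sometimes report something else, mostly with a low value. They report only what shows in the picture. A call takes as long as a camera call. They do not tell look-alikes from the thing itself.
- silhouettes(thing, picture): "region" (400x640 bool, what is visible of it) and "position" ([row, column] in pixels, amid what is visible of it).
The state is a dict: "time": time; "joint_pos": joint angles; "joint_vel": joint speeds; "effort": joint torques, N m; "tool_pos": TCP position; "tcp_rot": TCP orientation; "contact_force": force on the tool from outside, world axes, zero at the start; "ft_torque": the same for the moment, N m; "finger_gap": finger opening in m; "grip_force": force on a finger pad.
Only numpy, scipy, OpenCV 4.12 (cv2) and the standard library are available. Lean on these libraries where they do the work, as an engineer would, in place of code of your own. Each camera call takes 0.05 s, during which the arm holds its last target. There are 200 camera calls.

## Task

Take the yellow-gripped steel axle out of the rack and push it down through the hole in the blue slide of the spring tester. Then, holding only the axle by its grip, pull the slide out against its spring until the black pointer stands over the red band, and finish while still holding it steady there: do not let go and do not let the slide snap back. Leave the black spare axle and the other kit parts on the table where they are.

Things in the scene. Friction and masses are not known exactly. Their poses are not given: they have to be found in the camera images.
- tester: Fixed spring tester: aluminium base plate 350 x 120 x 12 mm, a blue slide on it, a grey spring housing behind the slide, a white scale rail on its +y side. Origin on the table, under the eyelet when the slide is at rest. z up; the slide is pulled along the tester's own -x axis (towards the robot, up to about 20 degrees askew). Nothing on it is higher than 57 mm.
- eyelet (a point): Centre of the hole in the blue slide, at its upper face, 55 mm above the table; moves with the slide. The hole is vertical, 14 mm across with a 3 mm chamfer, through a tongue 10 mm thick and 44 mm wide (y) that reaches 22 mm to the -x side of the hole. Below the tongue is free space down to the base plate's top, 12 mm above the table.
- slide (a joint): How far the slide is pulled out (m): 0 at rest, grows along the tester's -x, stop at 0.085. A spring pulls it home with about 3 N at rest plus 0.8 N per 10 mm; it never stays out by itself.
- pointer (a point): End of the black pointer on the slide, 37 mm above the table, over the white scale rail. It lies 55 mm behind (tester +x) and 60 mm to the side (tester +y) of the eyelet and moves with the slide.
- band (a point): Middle of the top of the red band, a clip 14 mm wide along the tester's x, 18 mm along y, on the white scale rail, 33 mm above the table. It sits 35 to 65 mm to the tester's -x side of the resting pointer and must stay put. The pull is right when the pointer's end is within 7 mm of its middle along the tester's x. Axes are the tester's.
- rack: Fixed grey axle rack, 50 (x) x 110 (y) x 46 mm high, origin under its centre. Two vertical 13 mm holes on its y axis, 35 mm either side of the middle; the yellow axle stands in one (either one), the black spare in the other.
- axle: The axle to be used, 60 g, loose, upright in the rack. Origin at its lower tip, z towards the grip. From the tip up: steel rod 10 mm thick, 36 mm long (last 5 mm tapered); yellow collar 26 mm across, 6 mm thick; yellow square grip 16 x 16 mm, 42 mm tall, faces along the axle's x and y axes; 84 mm in all.
- axle_grip (a point): Near the middle of the yellow grip, 64 mm above the axle's tip and 22 mm above the collar's top; axes are the axle's. In the rack the collar rests on the rack's top, so the grip spans 52 to 94 mm above the table.
- axle_tip (a point): Lower tip of the axle's steel rod. With the axle pushed down through the slide's hole until the collar sits on the slide, the tip is 19 mm above the table.
- spare_mid (a point): Black spare axle in the other rack hole, collar 26 mm across, shorter grip 12 x 12 x 16 mm tall; the point lies 30 mm above its tip. Leave alone.
- wheel: Black rubber wheel lying flat, 54 mm across, 22 mm high, on the table between tester and rack. Leave alone.
- wheel2: Black rubber wheel lying flat, 60 mm across, 26 mm high, on the left. Leave alone.
- buggy: Blue and white model car on four wheels, 152 x 104 x 69 mm, on the left. Leave alone.
- motor: White kit motor, 82 x 40 x 40 mm, on the left. Leave alone.
- mouse: Black computer mouse, 100 x 60 x 31 mm, on the right. Leave alone.
- gear: Grey gear lying flat, 53 mm across, 10 mm thick, on the right. Leave alone.
Things that resemble listed ones, but are neither listed nor needed, are in the scene too. There is more than one size of the axle; the one meant has the size given above.

How it is judged:
By the outcome, as a careful person would: the job done as asked, in the order asked, and still so for the second after the job is handed in, while the arm keeps its last pose, push and grip.
It also fails if it takes over 50 s, if anything falls off the work surface, if the arm or the gripper's body presses on something with over 40 N, if the wrist force passes 120 N, or if a joint passes its speed limit or range.

## Working session

There is one attempt and no reset: what is moved stays moved. The work goes in short steps, Python scripts to look and compute and a shell command to move; the robot and the scene stay as the last step left them, time stands still between calls to the robot, and variables do not carry over. Pictures are saved under pics/ and viewed, at most 10 in all, crops included, and the job is handed in when it is done.

```bash
mkdir -p pics; cat > h.py <<'E'
from rig import *
import numpy as np, cv2
def save(n,im,s=1):
    im=cv2.resize(im,None,fx=s,fy=s,interpolation=cv2.INTER_CUBIC); cv2.imwrite('pics/'+n+'.png',im[:,:,::-1])
def pose(p,st=None):
    if 'position' in p:
        R=np.array(p['attitude']); t=np.array(p['position'])
        return R,t
    T=np.array(p['T_tool_cam']); Rt=np.array(st['tcp_rot']); tt=np.array(st['tool_pos'])
    return Rt@T[:3,:3], Rt@T[:3,3]+tt
def K(p): return np.array([[p['fx'],0,p['cx']],[0,p['fy'],p['cy']],[0,0,1.]])
def dist(p): return np.array(p.get('distortion',p.get('dist',[0.]*5)),float)
def px2w(p,u,v,z,st=None):
    R,t=pose(p,st); x=cv2.undistortPoints(np.array([[[u,v]]],float),K(p),dist(p))[0,0]
    d=R@np.array([x[0],-x[1],-1]); return t+d*(z-t[2])/d[2]
def w2px(p,P,st=None):
    R,t=pose(p,st); q=(np.atleast_2d(P)-t)@R; q=q*[1,-1,-1]
    return cv2.projectPoints(q,np.zeros(3),np.zeros(3),K(p),dist(p))[0][:,0]
E
python3 - <<'E'
from h import *
st=read_state(); print(st['tool_pos'],st['tcp_rot'],st['time'])
for n in ('top','scene'):
    p=capture(n); save(n+'0',p['pixels'],1.25)
    print({k:v for k,v in p.items() if k!='pixels'})
    for t in ('axle','spare_mid','rack','tester','slide','pointer','band','eyelet','wheel'):
        try:
            for d in silhouettes(t,p)[:4]:
                u=d['position']; print(n,t,round(d['confidence'],2),np.round(u,1),d['region'].sum(), np.round(px2w(p,u[1],u[0],.05),3))
        except Exception as e: print(t,e)
E
```

```text
[0.2365575  0.46835777 0.24943439] [[-8.92562329e-01  4.50923227e-01 -8.55325444e-04]
 [ 4.50924020e-01  8.92561229e-01 -1.40764972e-03]
 [ 1.28688374e-04 -1.64210190e-03 -9.99998643e-01]] 0.0
{'fx': 423.5887727509215, 'fy': 423.5887727509215, 'cx': 318.0898147303386, 'cy': 200.15034735590004, 'position': array([ 4.41262276e-01, -5.09966841e-04,  1.32404186e+00]), 'attitude': array([[ 2.56529746e-02,  9.98187988e-01, -5.44303708e-02],
       [-9.99670797e-01,  2.55891677e-02, -1.86898799e-03],
       [-4.72773473e-04,  5.44603972e-02,  9.98515819e-01]]), 'shot': 1}
top axle 0.45 [160.9 359.7] 60 [ 0.633 -0.121  0.05 ]
top axle 0.43 [183.3 341.1] 84 [ 0.563 -0.066  0.05 ]
top spare_mid 0.72 [161.1 359.5] 71 [ 0.632 -0.12   0.05 ]
top rack 0.83 [162.1 373.2] 630 [ 0.63  -0.162  0.05 ]
top rack 0.43 [162.2 360.5] 56 [ 0.629 -0.124  0.05 ]
top tester 0.9 [162.2 256. ] 4362 [0.621 0.193 0.05 ]
top tester 0.31 [163.6 263.9] 530 [0.617 0.169 0.05 ]
top slide 0.69 [158.4 265.1] 477 [0.633 0.166 0.05 ]
top pointer 0.58 [159.7 261.5] 547 [0.629 0.176 0.05 ]
top band 0.71 [262.5 199.1] 332 [0.3
[... 661 characters left out ...]
-0.044  0.05 ]
scene spare_mid 0.51 [160.7 354.7] 223 [0.473 0.352 0.05 ]
scene spare_mid 0.49 [252.4 321.1] 56 [ 0.627 -0.181  0.05 ]
scene rack 0.72 [255.1 326.6] 707 [ 0.647 -0.184  0.05 ]
scene tester 0.87 [201.4 374.7] 2144 [0.658 0.128 0.05 ]
scene slide 0.71 [250.7 232.9] 176 [ 0.397 -0.298  0.05 ]
scene slide 0.68 [236.8 332.3] 119 [ 0.622 -0.104  0.05 ]
scene slide 0.61 [193.7 372. ] 361 [0.631 0.167 0.05 ]
scene pointer 0.85 [196.  370.4] 405 [0.632 0.152 0.05 ]
scene eyelet 0.72 [193.8 372.4] 367 [0.632 0.167 0.05 ]
scene eyelet 0.29 [200.2 375.6] 2184 [0.658 0.137 0.05 ]
scene wheel 0.5 [212.8 300.4] 177 [ 0.471 -0.046  0.05 ]
scene wheel 0.5 [163.1 319.9] 131 [0.36  0.271 0.05 ]
```

View pics/top0.png

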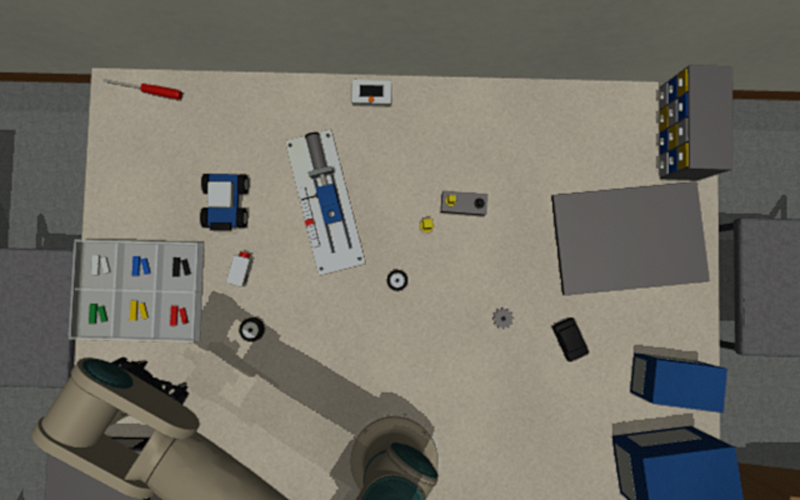

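View pics/scene0.png

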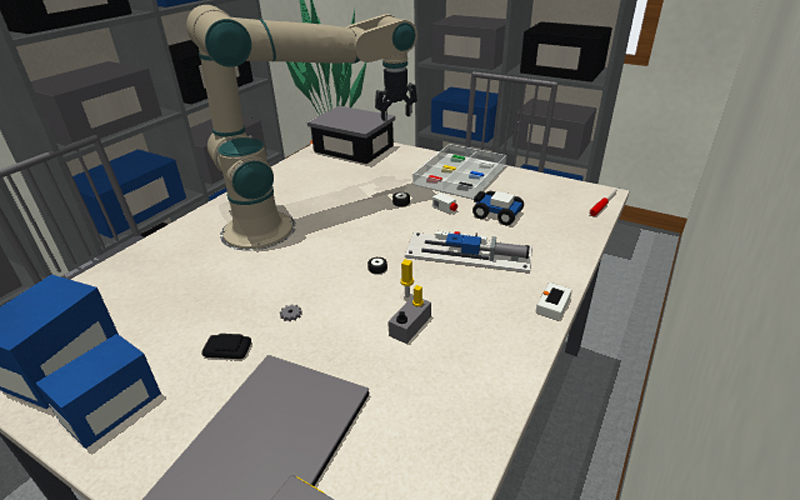

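The yellow candidates are at top view (452,200), standing in the rack, and (427,225), standing beside the rack with its rod exposed. The second looks larger in the scene view, at (407,275). There is also a yellow pair in the tray at (138,310). The axle to use should be the one in the rack. The tester is at (325,200), with the red band at (310,225) and the hole at (333,212). I'll get closer wrist views.

```bash
python3 -m inch '{"slide":[[5,-4,1],[9,-8,2],[13,-12,3],[17,-16,4],[21,-20,5],[25,-24,5],[28,-28,5],[28,-28,5]],"twist":[0.1,0.2,0.3,0.4,0.47,0.47,0.47,0.47],"jaw":[1,1,1,1,1,1,1,1]}'
python3 - <<'E'
from h import *
st=read_state(); p=capture('wrist'); save('w1',p['pixels'],1.25)
np.savez('w1.npz',pix=p['pixels'],R=pose(p,st)[0],t=pose(p,st)[1])
print({k:v for k,v in p.items() if k!='pixels'},st['tool_pos'],st['tcp_rot'],st['contact_force'])
for t in ('tester','band','eyelet','pointer','slide'):
    for d in silhouettes(t,p)[:2]:
        u=d['position']; print(t,round(d['confidence'],2),np.round(u,1),d['region'].sum(), np.round(px2w(p,u[1],u[0],.05,st),3))
E
```

```text
time: 1.8
tool_pos: [0.5176, 0.1871, 0.3006]
tcp_rot: [[-1.0, -0.002, 0.001], [-0.002, 1.0, 0.0], [-0.001, 0.0, -1.0]]
contact_force: [0.9, 0.2, 0.1]
finger_gap: 0.0856
grip_force: 0.0
{'fx': 345.028423604436, 'fy': 345.028423604436, 'cx': 318.83336327731485, 'cy': 198.52958066222442, 'T_tool_cam': array([[-1.12257654e-03,  9.54684526e-01,  2.97617533e-01,
         7.70246722e-02],
       [ 9.99999365e-01,  1.10242041e-03,  2.35577911e-04,
         1.51589903e-04],
       [-1.03197057e-04,  2.97617608e-01, -9.54685157e-01,
        -1.22802516e-01],
       [ 0.00000000e+00,  0.00000000e+00,  0.00000000e+00,
         1.00000000e+00]]), 'shot': 3} [0.51759213 0.18714448 0.30062513] [[-9.99997486e-01 -2.17910987e-03  5.29039903e-04]
 [-2.17891530e-03  9.99997558e-01  3.68073853e-04]
 [-5.29840685e-04  3.66920194e-04 -9.99999792e-01]] [0.90269178 0.21755291 0.05717779]
tester 0.59 [224.9 319.1] 23633 [0.589 0.188 0.05 ]
band 0.73 [208.5 349.6] 226 [0.569 0.223 0.05 ]
band 0.45 [258.    2.7] 257 [ 0.632 -0.191  0.05 ]
eyelet 0.94 [252.6 309.1] 3097 [0.625 0.176 0.05 ]
pointer 0.58 [252.4 309.6] 3197 [0.624 0.176 0.05 ]
slide 0.79 [249.8 312.3] 2969 [0.621 0.18  0.05 ]
```

View pics/w1.png

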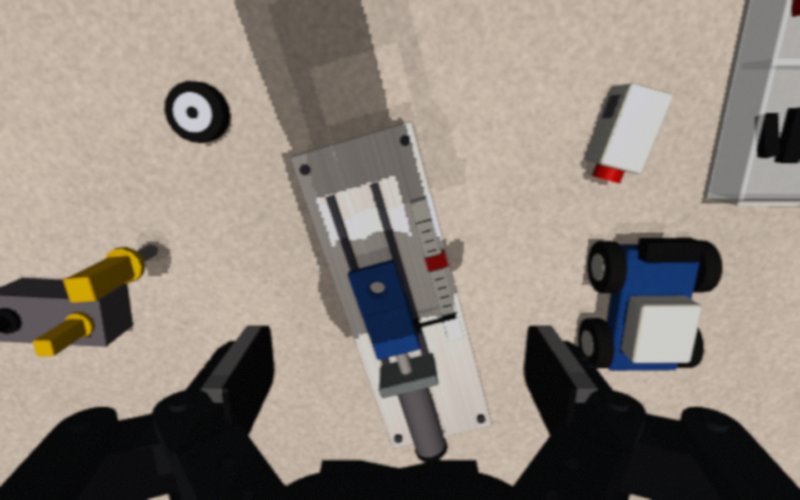

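The wrist view shows the hole at (377,288), the pointer's end at about (455,318), the red band at (436,262), and the plate corners at (288,155), (410,123), (490,422) and (393,443). The rack axle is at (65,335) with its collar on the rack. The free-standing look-alike is at (105,275) with its tip on the table. I'll measure these and move over the rack.

```bash
python3 - <<'E'
from h import *
st=read_state(); p=capture('wrist'); im=p['pixels']; hsv=cv2.cvtColor(im,cv2.COLOR_RGB2HSV).astype(int)
def com(m,a,b,c,d):
    r,q=np.nonzero(m[a:b,c:d]); return q.mean()+c,r.mean()+a,len(r)
red=((hsv[...,0]<8)|(hsv[...,0]>172))&(hsv[...,1]>150)&(hsv[...,2]>90)
b=com(red,190,230,330,370); 
hole=(hsv[...,1]<140)
h=com(hole,221,240,290,313); print('band',b,'hole',h)
E=px2w(p,h[0],h[1],.055,st); B=px2w(p,b[0],b[1],.032,st); P=px2w(p,455/1.25,317/1.25,.037,st)
c=[px2w(p,u/1.25,v/1.25,.012,st)[:2] for u,v in((288,155),(410,123),(490,422),(393,443))]
print('E',E,'B',B,'P',P); 
for i in range(4):
    d=c[(i+1)%4]-c[i]; print(np.round(c[i],4),np.linalg.norm(d).round(4),np.degrees(np.arctan2(d[1],d[0])).round(1))
d=P-E; print('EP ang', np.degrees(np.arctan2(d[1],d[0])-np.arctan2(.06,.055)),np.linalg.norm(d[:2]),np.hypot(.055,.06))
for n,u,v,z in(('rack grip top',42,347,.094),('collar',82,326,.052),('decoytop',80,288,.1),('decoytip',158,246,0)): print(n,px2w(p,u/1.25,v/1.25,z,st))
crop=im[205:275,270:390]; save('c1',crop,6)
E
```

```text
band (np.float64(346.7368421052632), np.float64(210.94152046783626), 171) hole (np.float64(299.2857142857143), np.float64(231.0924369747899), 119)
E [0.59299432 0.16757262 0.055     ] B [0.57639321 0.22356907 0.032     ] P [0.63034148 0.2458915  0.037     ]
[0.476  0.0865] 0.1175 104.3
[0.447  0.2003] 0.3412 16.1
[0.7748 0.2949] 0.1147 -75.1
[0.8042 0.1841] 0.3425 -163.4
EP ang 17.015830568884883 0.08676784115525034 0.08139410298049853
rack grip top [ 0.63119473 -0.11663356  0.094     ]
collar [ 0.63303115 -0.1120256   0.052     ]
decoytop [ 0.57385932 -0.06727545  0.1       ]
decoytip [ 0.56897047 -0.05667367  0.        ]
```

View pics/c1.png

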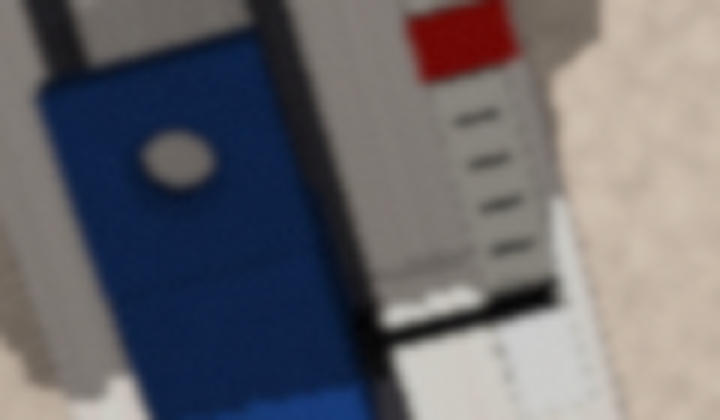

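The tester yaw is about 15.7°, the eyelet is near (0.593, 0.168), and the pull needed is about 58 mm. Next is a close look at the rack axle.

```bash
python3 -m inch '{"slide":[[1,-5,0],[2,-10,-1],[3,-15,-2],[4,-20,-4],[5,-25,-6],[6,-30,-8],[6,-30,-8],[6,-30,-8]],"twist":[0,0,0,0,0,0,0,0],"jaw":[1,1,0.6,0.4,0.2,0.2,0.2,0.2]}'
python3 - <<'E'
from h import *
st=read_state(); p=capture('wrist'); save('w2',p['pixels'][100:400,100:500],2)
print(st['tool_pos'],st['contact_force'],st['finger_gap'])
for t in ('axle','spare_mid','rack'):
    for d in silhouettes(t,p)[:3]:
        u=d['position']; print(t,round(d['confidence'],2),np.round(u,1),d['region'].sum(), np.round(px2w(p,u[1],u[0],.07,st),3))
for c in ([.632,-.113,.052],[.632,-.113,.094]): print(w2px(p,c,st))
E
```

```text
time: 2.95
tool_pos: [0.5761, -0.1118, 0.2188]
tcp_rot: [[-1.0, -0.001, -0.003], [-0.001, 1.0, 0.001], [0.003, 0.001, -1.0]]
contact_force: [0.2, 0.5, 0.1]
finger_gap: 0.0514
grip_force: 0.0
[ 0.57608352 -0.11179534  0.21875981] [0.21009559 0.48498969 0.09787222] 0.051367461826233786
axle 0.92 [189. 377.] 1925 [ 0.575 -0.064  0.07 ]
axle 0.79 [250.4 307.2] 973 [ 0.63  -0.122  0.07 ]
axle 0.53 [ 22.9 449.9] 3036 [ 0.452 -0.018  0.07 ]
spare_mid 0.63 [243.2 231.8] 583 [ 0.623 -0.186  0.07 ]
rack 0.59 [225.6 273.4] 5955 [ 0.607 -0.15   0.07 ]
rack 0.41 [236.9 616.8] 4599 [0.618 0.143 0.07 ]
[[317.31041699 243.51433993]]
[[317.13114376 265.56053344]]
```

View pics/w2.png

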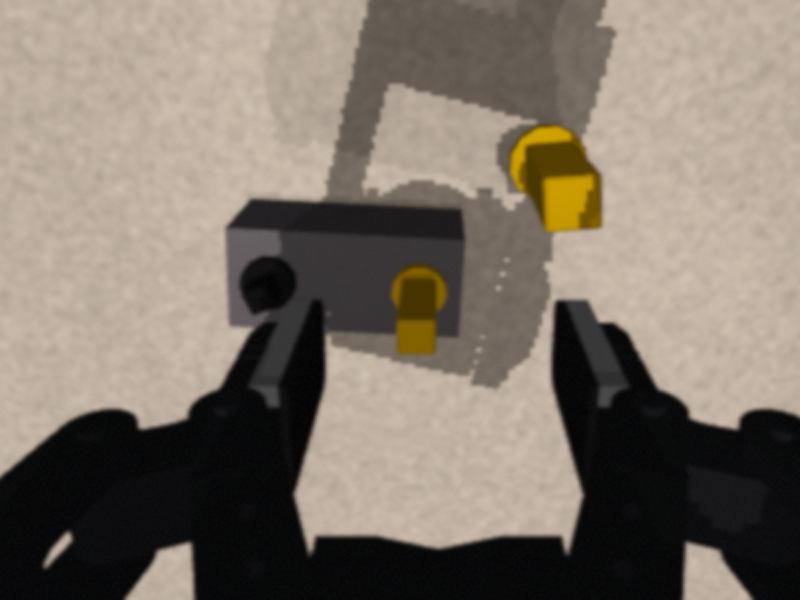

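In the crop (x2, offset 100,100), the rack axle's grip top is at (417,336) and its collar at (418,293), about 25 mm across against the 110 mm rack. The free one at (560,190) is clearly bigger and not in the rack. My choice is the rack axle.

```bash
python3 - <<'E'
from h import *
st=read_state(); p=capture('wrist'); im=p['pixels'];hsv=cv2.cvtColor(im,cv2.COLOR_RGB2HSV)
f=lambda a,b:(100+a/2,100+b/2)
for n,q,z in(('top',(417,336),.094),('collar',(418,293),.052),('spare collar',(268,284),.052),('rackA',(227,228),.046),('rackB',(463,240),.046),('rackC',(458,336),.046),('rackD',(230,325),.046),('decoy top',(573,204),.12)):
    print(n,px2w(p,*f(*q),z,st).round(4))
print(st['tool_pos'])
E
```

```text
top [ 0.6373 -0.1172  0.094 ]
collar [ 0.638  -0.1179  0.052 ]
spare collar [ 0.6337 -0.1872  0.052 ]
rackA [ 0.6085 -0.2057  0.046 ]
rackB [ 0.614  -0.0972  0.046 ]
rackC [ 0.6636 -0.0989  0.046 ]
rackD [ 0.6581 -0.2086  0.046 ]
decoy top [ 0.5723 -0.0628  0.12  ]
[ 0.57684779 -0.10912037  0.22164078]
```

```bash
python3 -m inch '{"slide":[[3,-0.4,0],[6,-0.85,-1],[6,-0.85,-4],[6,-0.85,-7],[6,-0.85,-9],[6,-0.85,-9],[6,-0.85,-9]],"twist":[-0.05,-0.05,-0.05,-0.05,-0.05,-0.05,-0.05],"jaw":[0.2,0.2,0.2,0.2,0.2,0.2,0.2]}' 40
python3 - <<'E'
from h import *
st=read_state(); p=capture('wrist'); im=p['pixels']; save('w3',im[120:400,140:500],2)
print([read_state()['tool_pos'].round(4) for _ in range(2)])
E
```

```text
time: 3.9
tool_pos: [0.6369, -0.1187, 0.1316]
tcp_rot: [[-0.999, 0.046, 0.001], [0.046, 0.999, -0.0], [-0.001, -0.0, -1.0]]
contact_force: [-0.3, -0.2, -0.0]
finger_gap: 0.051
grip_force: 0.0
[array([ 0.6373, -0.119 ,  0.1326]), array([ 0.6373, -0.119 ,  0.1326])]
```

View pics/w3.png

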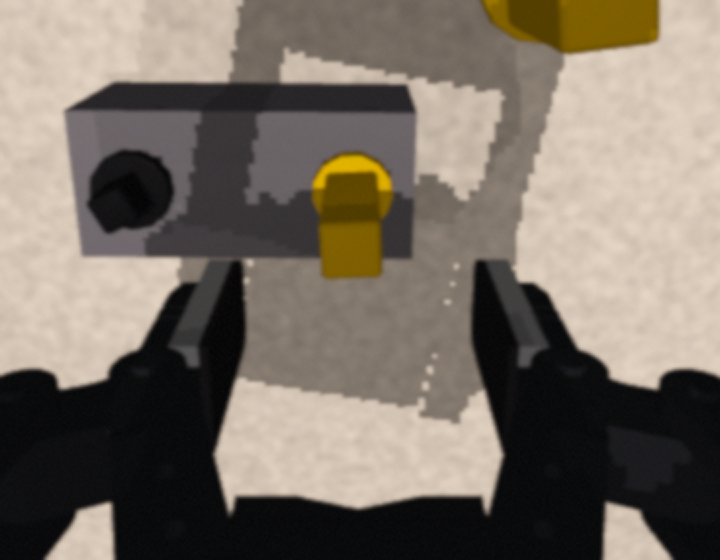

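The rack's yellow axle is square to the jaws, with its grip top at (351,248) in the crop and its collar at (352,188). The fingers are at columns 240 and 475. I'll check the numbers and then descend.

```bash
python3 - <<'E'
from h import *
st=read_state(); p=capture('wrist'); st['tool_pos']=np.array([.637,-.1195,.13])
print(px2w(p,140+351/2,120+248/2,.094,st),px2w(p,140+352/2,120+189/2,.052,st))
E
```

```text
[ 0.63345009 -0.12098887  0.094     ] [ 0.63307125 -0.12106557  0.052     ]
```

```bash
python3 -m inch '{"slide":[[-0.2,-0.1,-2],[-0.2,-0.1,-4],[-0.2,-0.1,-5.4],[-0.2,-0.1,-5.4],[-0.2,-0.1,-5.4],[-0.2,-0.1,-5.4],[-0.2,-0.1,-5.4],[-0.2,-0.1,-5.4],[-0.2,-0.1,-5.4],[-0.2,-0.1,-5.4]],"twist":[0,0,0,0,0,0,0,0,0,0],"jaw":[0.2,0.2,0.2,0.2,-1,-1,-1,-1,-1,-1]}' 60
```

```text
time: 5.0
tool_pos: [0.6353, -0.1208, 0.0781]
tcp_rot: [[-0.999, 0.048, 0.003], [0.048, 0.999, -0.001], [-0.003, -0.0, -1.0]]
contact_force: [-0.2, 0.3, 6.5]
finger_gap: 0.0152
grip_force: 58.9
```

```bash
python3 -m inch '{"slide":[[0,0,1],[0,0,3],[0,0,6],[0,0,9],[0,2,11],[0,6,11],[-0.5,11,11],[-1,15,11],[-1.5,19,11],[-2,22,11]],"twist":[0,0,0,0,0,0.1,0.2,0.3,0.33,0.33],"jaw":[-1,-1,-1,-1,-1,-1,-1,-1,-1,-1]}' 100
```

```text
time: 6.0
tool_pos: [0.6137, 0.1018, 0.1865]
tcp_rot: [[-0.96, -0.281, -0.001], [-0.281, 0.96, 0.0], [0.0, 0.001, -1.0]]
contact_force: [0.8, 0.1, -0.7]
finger_gap: 0.0145
grip_force: 97.6
```

```bash
python3 -m inch '{"slide":[[-1,3,0],[-2.2,6.8,0],[-2.2,6.8,0],[-2.2,6.8,-2],[-2.2,6.8,-3],[-2.2,6.8,-3],[-2.2,6.8,-3]],"twist":[0,0,0,0,0,0,0],"jaw":[-1,-1,-1,-1,-1,-1,-1]}'
python3 - <<'E'
from h import *
st=read_state(); p=capture('wrist'); save('w4',p['pixels'][120:400,140:500],2)
print(st['tool_pos'],st['tcp_rot'])
q=capture('scene'); cv2.imwrite('pics/s4raw.png',q['pixels'])
E
```

```text
time: 6.7
tool_pos: [0.5926, 0.1668, 0.1565]
tcp_rot: [[-0.961, -0.278, -0.0], [-0.278, 0.961, -0.0], [0.0, 0.0, -1.0]]
contact_force: [0.7, -0.4, -1.1]
finger_gap: 0.0149
grip_force: 97.7
[0.59261135 0.16684616 0.15648278] [[-9.60643196e-01 -2.77784991e-01 -3.85462330e-04]
 [-2.77784980e-01  9.60643273e-01 -8.41878521e-05]
 [ 3.93677916e-04  2.62011582e-05 -9.99999922e-01]]
```

View pics/w4.png

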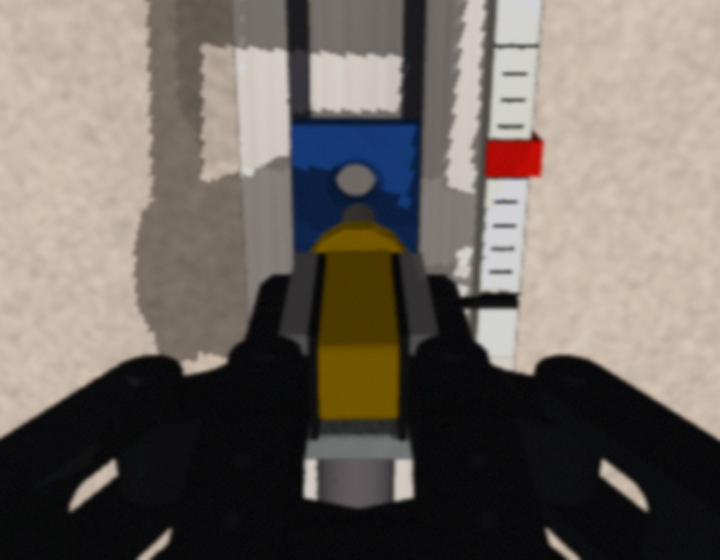

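The axle is held square. The hole is at crop (355,180), the rod's tip at about (357,207), the band centre at (513,158), and the pointer at (495,300).

```bash
python3 - <<'E'
from h import *
st=read_state(); p=capture('wrist'); T=np.array([.593,.1675,.156]); st['tool_pos']=T
f=lambda a,b:(140+a/2,120+b/2)
H=px2w(p,*f(355,180),.055,st); print('hole',H,'shift',H-T)
print('tip edge', (w2px(p,[T-[ 0,0,.066]+.003*np.array([np.cos(a),np.sin(a),0]) for a in (0.28,3.42)],st)-[140,120])*2)
A=np.array([np.cos(.274),np.sin(.274)])
B=px2w(p,*f(513,160),.033,st); P=px2w(p,*f(505,300),.037,st); print(B,P,'pull',(P-B)[:2]@A, 'pred P', H[:2]+np.array([[A[0],-A[1]],[A[1],A[0]]])@[.055,.06])
E
```

```text
hole [0.59433143 0.16729351 0.055     ] shift [ 0.00133143 -0.00020649 -0.101     ]
tip edge [[356.5177762  224.83073293]
 [356.53439198 205.89485875]]
[0.5778137  0.22389439 0.033     ] [0.63206301 0.239311   0.037     ] pull 0.05639710349992033 pred P [0.63104466 0.23993743]
```

```bash
python3 -m inch '{"slide":[[0.1,0,-1],[0.1,0,-2],[0.1,0,-3],[0.1,0,-3.5],[0.1,0,-4],[0.1,0,-4.3],[0.1,0,-4.6],[0.1,0,-5],[0.1,0,-5],[0.1,0,-5]],"twist":[0,0,0,0,0,0,0,0,0,0],"jaw":[-1,-1,-1,-1,-1,-1,-1,-1,-1,-1]}'
```

```text
time: 7.85
tool_pos: [0.5935, 0.1672, 0.106]
tcp_rot: [[-0.96, -0.278, -0.0], [-0.278, 0.96, -0.0], [0.0, -0.0, -1.0]]
contact_force: [4.0, -0.5, -3.0]
finger_gap: 0.0146
grip_force: 97.7
```

```bash
python3 -m inch '{"slide":[[0.1,0,-0.5],[0.1,0,-1],[0.1,0,-1.4],[0.1,0,-1.7],[0.1,0,-1.9],[0.1,0,-2.0],[0.1,0,-2.1],[0.1,0,-2.1]],"twist":[0,0,0,0,0,0,0,0],"jaw":[-1,-1,-1,-1,-1,-1,-1,-1]}'
```

```text
time: 8.65
tool_pos: [0.5944, 0.1674, 0.0872]
tcp_rot: [[-0.96, -0.279, 0.0], [-0.279, 0.96, 0.0], [-0.0, 0.0, -1.0]]
contact_force: [-4.8, -2.6, 11.3]
finger_gap: 0.0146
grip_force: 99.6
```

The collar is seated. I'll pull along the tester's -x, first to about 50 mm.

```bash
python3 -m inch '{"slide":[[-0.3,-0.1,0.1],[-0.8,-0.2,0.1],[-1.4,-0.4,0.1],[-2,-0.55,0.1],[-2.6,-0.7,0.1],[-3.2,-0.9,0.1],[-3.8,-1.05,0.1],[-4.4,-1.25,0.1],[-4.8,-1.35,0.1],[-4.8,-1.35,0.1]],"twist":[0,0,0,0,0,0,0,0,0,0],"jaw":[-1,-1,-1,-1,-1,-1,-1,-1,-1,-1]}' 110
python3 - <<'E'
from h import *
st=read_state(); p=capture('wrist'); a=p['pixels'][100:330,300:500]
q=capture('scene'); b=q['pixels'][140:220,300:440]
save('w5',np.hstack([cv2.resize(a,(400,460)),cv2.resize(b,(400,460))]))
E
```

```text
time: 9.65
tool_pos: [0.547, 0.1538, 0.0872]
tcp_rot: [[-0.96, -0.278, 0.003], [-0.278, 0.96, 0.001], [-0.003, -0.0, -1.0]]
contact_force: [7.2, 0.2, 2.8]
finger_gap: 0.0147
grip_force: 107.4
```

View pics/w5.png

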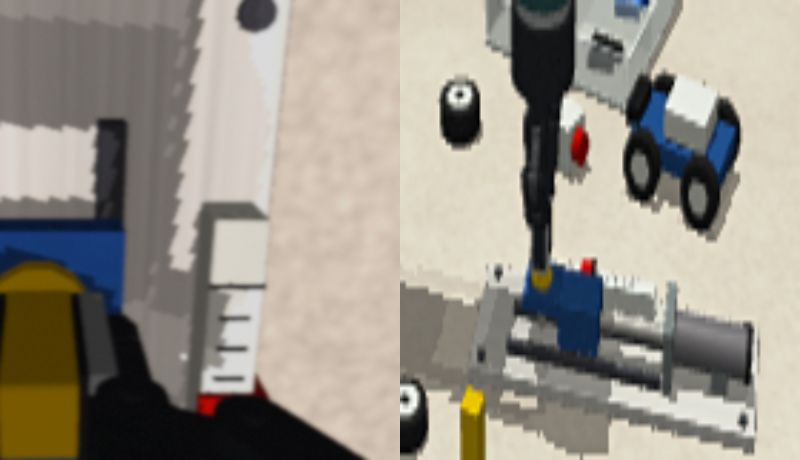

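The slide has come out with the axle. The left panel shows the tongue's front edge at row 220 and the red band hidden behind the finger at (215,400). I'll compute the slide travel from the edge.

```bash
python3 - <<'E'
from h import *
A=np.array([np.cos(.274),np.sin(.274)])
st=read_state(); p=capture('wrist'); R=np.array(st['tcp_rot'])
im=cv2.cvtColor(p['pixels'],cv2.COLOR_RGB2HSV).astype(int)
blue=(im[...,0]>100)&(im[...,0]<130)&(im[...,1]>150)
r=[np.nonzero(blue[:,c])[0].min() for c in range(300,340,5) if blue[:,c].any()]; print(r)
st['tool_pos']=np.array([.594-.048,.1675-.0135,.086])
e=px2w(p,320,np.median(r),.055,st); print('edge',e, 'travel',(np.array([.5943,.1673])-e[:2])@A-.022)
t=capture('top'); R_,_=pose(t)
B=np.array([.5778,.2239])
print('TCP travel',(np.array([.5943,.1673])-st['tool_pos'][:2])@A)
for n in('scene','top'):
    q=capture(n)
    for k in('band','slide','pointer'):
        for d in silhouettes(k,q)[:2]: print(n,k,d['confidence'],d['position'])
    print('proj band',w2px(q,[*B,.033]))
q=capture('scene')
# scene: upscaled crop around predicted band
u,v=w2px(q,[*B,.033])[0].astype(int); save('s6',np.hstack([q['pixels'][v-25:v+25,u-25:u+25],t['pixels'][*[slice(int(w2px(t,[*B,.033])[0][1])-25,int(w2px(t,[*B,.033])[0][1])+25),slice(int(w2px(t,[*B,.033])[0][0])-25,int(w2px(t,[*B,.033])[0][0])+25)]]]),8)
E
```

```text
[np.int64(211), np.int64(211), np.int64(210), np.int64(211), np.int64(210), np.int64(211), np.int64(211), np.int64(211)]
edge [0.52390548 0.14852743 0.055     ] travel 0.05084810278535363
TCP travel 0.0500970017204807
scene band 0.42 [193.1, 362.4]
scene slide 0.63 [194.3, 362.9]
scene pointer 0.74 [195.6, 361.3]
scene pointer 0.42 [200.6, 374.2]
proj band [[364.89370176 186.26696265]]
top slide 0.56 [263.6, 202.0]
proj band [[246.16560479 176.726116  ]]
```

View pics/s6.png

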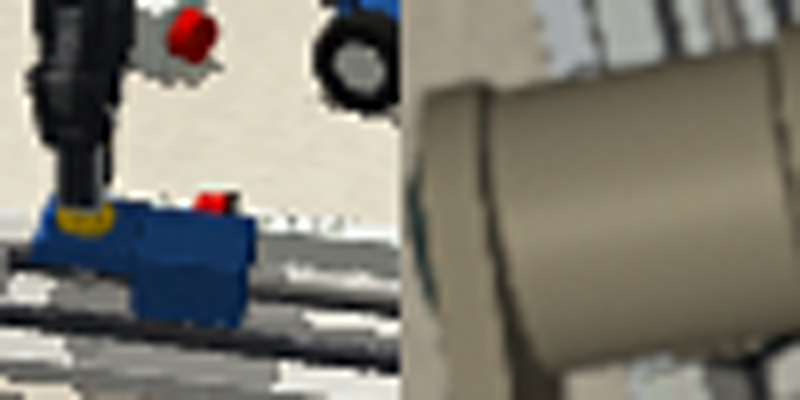

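The scene crop shows the black pointer end at (230,203), at the +x edge of the red band at (213,203). That agrees with 51 mm travelled out of about 57, so 6 mm more is needed.

```bash
python3 -m inch '{"slide":[[-0.2,-0.05,0],[-0.4,-0.1,0],[-0.6,-0.16,0],[-0.6,-0.16,0],[-0.6,-0.16,0],[-0.6,-0.16,0]],"twist":[0,0,0,0,0,0],"jaw":[-1,-1,-1,-1,-1,-1]}'
python3 - <<'E'
from h import *
A=np.array([np.cos(.274),np.sin(.274)])
st=read_state(); p=capture('wrist')
im=cv2.cvtColor(p['pixels'],cv2.COLOR_RGB2HSV).astype(int)
blue=(im[...,0]>100)&(im[...,0]<130)&(im[...,1]>150)
r=np.median([np.nonzero(blue[:,c])[0].min() for c in range(300,340,5)])
st['tool_pos']=np.array([.594-.054,.1675-.0151,.086])
e=px2w(p,320,r,.055,st); print('travel',(np.array([.5943,.1673])-e[:2])@A-.022)
q=capture('scene'); B=[.5778,.2239,.033]
u,v=w2px(q,B)[0].astype(int); c=q['pixels'][v-12:v+18,u-20:u+20]; save('s7',c,15)
X=np.array(B); print('px per 7mm',w2px(q,[X+[*(A*.007),0],X-[*(A*.007),0]])-[u-20,v-12])
E
```

```text
time: 10.9
tool_pos: [0.5414, 0.1523, 0.0872]
tcp_rot: [[-0.96, -0.278, 0.004], [-0.278, 0.96, 0.001], [-0.004, -0.001, -1.0]]
contact_force: [7.9, -0.0, 2.8]
finger_gap: 0.0145
grip_force: 107.3
travel 0.057050738762059246
px per 7mm [[22.7911928  12.48576467]
 [19.00008398 12.04860727]]
```

View pics/s7.png

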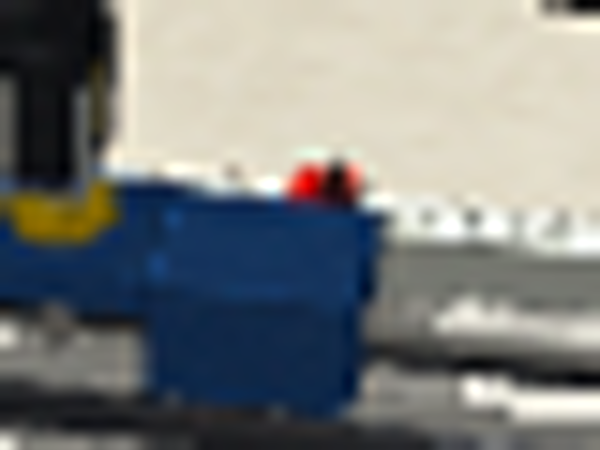

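The pointer at (338,180) stands over the band (288–362), about 2 mm to the +x side of its middle. A final 1.5 mm trim and then I'll hold.

```bash
python3 -m inch '{"slide":[[-0.15,-0.04,0],[-0.15,-0.04,0],[-0.15,-0.04,0],[-0.15,-0.04,0],[-0.15,-0.04,0],[-0.15,-0.04,0]],"twist":[0,0,0,0,0,0],"jaw":[-1,-1,-1,-1,-1,-1]}'
python3 - <<'E'
from h import *
q=capture('scene'); B=[.5778,.2239,.033]
u,v=w2px(q,B)[0].astype(int); c=q['pixels'][v-3:v+3,u-3:u+6].astype(int)
for row in c: print(' '.join('%3d,%3d'%(x[0],x[1]) for x in row))
E
```

```text
time: 11.6
tool_pos: [0.54, 0.1518, 0.0872]
tcp_rot: [[-0.961, -0.278, 0.004], [-0.278, 0.961, 0.0], [-0.004, -0.001, -1.0]]
contact_force: [8.1, 0.9, 3.1]
finger_gap: 0.0146
grip_force: 107.3
224,218 222,216 224,219 225,221 225,222 226,220 223,218 223,217 224,217
226,221 225,220 227,225 230,231 235,234 183,179 226,222 225,220 224,217
229,222 228,225 228,183 214, 53  86, 43  52, 25 225,119 229,220 227,221
248,252 247,254 227,100 224,  3  52, 17  95,  2 138, 60 171,163 228,219
 48, 64  49, 76  76, 43  79, 42  17, 35 120, 28  67, 47 191,206 242,245
 16, 48  11, 47  17, 49  19, 51  13, 52  28, 52  14, 46  31, 56 192,195
```

The red now shows on both sides of the dark pointer pixels, and everything is steady.

```bash
python3 -c "
from rig import *
print(job_done())"
```

```text
the job is handed in; nothing more can be done
None
```

The yellow axle is through the slide's hole and the slide is pulled out about 58 mm. The last scene image shows the pointer over the red band, and I handed the job in with the arm still holding the grip; no verdict came back.

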